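Draw the pH meter pen, wipe both sides on the pad, hold it slanted over the dish

TASK

Draw the pH meter pen up out of its holder and press the lower end of its back flat against the front of the sprung wiping pad beside the holder, then turn it round and press the display side of its lower end there likewise, pushing the pad in by about 5 mm for a moment each time. Then hold the pen still, slanting at about 45 degrees, display side up and capped end lowest, that end over the petri dish and about 15 cm above the table, touching nothing but the gripper: finish while still holding it there. Do not shift the dish or the other loose things.

Things in the scene. Friction and masses are not known exactly. Their poses are not given: they have to be found in the camera images.
- pen_center (a point): centre of the pH meter pen: yellow, flat-sided, 177 long, 38 wide, 24 thick, 55 g, loose; the 42 mm at one end are its dark cap (28 x 20). Starts upright in the holder, cap down, upper 107 mm bare, centre 98 mm above the table, display roughly towards the robot. Axes: x across the width, y along the pen to the capped end, z out of the broad face with the display (in the half away from the cap)
- pen_cap_end (a point): middle of the pen's capped end face, 88.5 mm from pen_center along the pen's y; same axes as pen_center
- pen_holder: grey pen holder fixed to the table: upright rectangular pocket open only at the top, 42 x 28 mm inside, walls 5 mm, rim 80 mm and pocket floor 10 mm above the table; dark foot plate 76 x 181 x 10 mm reaching 46 mm to the right and 135 mm to the left of the pocket's centre. Origin under the pocket at table height; z up, x away from the robot across the pocket's narrow side, y along its wide side
- pad_face (a point): centre of the front face of the wiping pad: black, upright, 50 mm wide and 60 mm high, 115 mm above the table (top edge 145), on the foot plate 105 mm left of the pocket's centre, its face 35 mm further back. It faces the robot and yields backwards on springs; a steel bracket up to 150 mm high stands 24 mm behind the face. x is the way it is pushed in, y along its width, z up
- wipe_pad (a joint): how far the wiping pad is pushed in, m: 0 free, 0.010 fully in; 0.25 N per mm, springs back
- petri_dish: white round petri dish, 62 mm across, 14 mm high, loose, flat on the table. Origin at the centre of its underside, z up
- marker_pen: white marker with black cap, 121 x 12 x 14 mm, lying near the front edge, right; leave alone. Origin at the centre of the underside, y along it
- screwdriver: small red screwdriver, 171 x 22 x 22 mm, lying near the front edge, far right; leave alone. Origin at the centre of the underside, y along it
- timer: white square bench timer, 64 x 64 x 19 mm, between photometer and power strip; leave alone. Origin at the centre of the underside
- beaker_100: empty glass beaker, 52 mm across, 70 mm high, near the front edge, right; leave alone. Origin at the centre of the underside
- cap_blue_loose: blue screw cap, 53 mm across, 25 mm high, at the drawer unit's foot; leave alone. Origin at the centre of the underside
Things that resemble listed ones, but are neither listed nor needed, are in the scene too. Leave any green look-alike of the petri_dish alone.

How it is judged:
By the outcome, as a careful person would: the job done as asked, in the order asked, and still so for the second after the job is handed in, while the arm keeps its last pose, push and grip.
It also fails if it takes over 43 s, if anything falls off the work surface, if the arm or the gripper's body presses on something with over 40 N, if the wrist force passes 120 N, or if a joint passes its speed limit or range.

ROBOT

A 6-joint arm with a two-finger parallel gripper is mounted at the origin on a cart in front of the work surface, level with it; the furniture and walls round the work are solid. World frame = base frame: x ahead of the robot, y to its left, z up, the work surface at z = 0. Lengths are in m, angles in rad, forces in N, time in s.
With the tool pointing down it reaches from about 0.375 to 0.975 m from the base axis. Payload 3.8 kg.
Tool frame: the origin (TCP) lies midway between the tips of the shut fingers; the grasp point (between the pads) lies 19 mm behind it (bot.grip_point_offset is the z of the grasp point in the tool frame, in m); z points along the fingers, y is the line along which they close (so a half turn about z gives the same grasp; the last joint's range is limited). The gripper opens to 85 mm and grips with 20 to 120 N. Pads are 22 mm wide; open, the fingers measure 114 mm over their backs; the gripper's body (76 mm by 85 mm) begins 54 mm behind the grasp point. The pads swing forward as they close: fully open they stand 13 mm farther back than shut.
Start: joints at [-1.371, 0.264, 1.604, -0, 1.274, -0.037], TCP at [0.158, -0.656, 0.231] pointing down, gripper open.
Joint ranges: [-2.63, 2.63], [-0.94, 2.18], [0.31, 2.57], [-1.31, 4.45], [0, 2.66], [-2.55, 2.55]. Speed limits (rad/s): [2.57, 2.57, 3.14, 3.14, 3.14, 3.14].

INTERFACE

Orientations are given as a rotation vector (axis times angle).
In Python, from workcell import sensors, optics, order, bot gives the robot as it stands.
- The arm moves only by the tool play_rows, never from a script. Its argument "commands" is a list of rows, each a list of 6 numbers: the shift along the tool's x, y, z in cm, then the turn, a rotation vector about the tool's x, y, z in rad. In form: [[dx, dy, dz, wx, wy, wz], ...]. A call has 1 to 5 rows; each row shifts and turns the commanded pose from where the row before left it, along the tool's axes as they then stand; what a row does not reach is not made up. A row lasts 1/12 s, in which the tool goes at most 41.7 mm and 7.16 degrees, less where a joint would pass 70% of its speed; a pose out of reach is approached as far as the arm can. A call with a gripper value outside its range is refused whole. "grip" is the closure, from 0 (fully open) to 1 (shut), set as the call begins (left out, the last holds). The fingers move at their own pace and stop on an object; "force" is the grip in N (left out, the last holds). Time passes only in rows, so rows that do not move let the fingers close. It gives the time, the measured TCP pose, the force, the opening and the grip force at its end, in the units of the state.
- sensors.read_state(): the state, without advancing time (a new reading comes with each control period).
- optics.read_camera(name): name is "side" or "top" or "wrist"; returns the picture (400x640x3 uint8, red, green, blue); there is no depth.
- optics.camera_info(name): a dict with "mtx" (3x3 intrinsics, pixels), "R" (3x3) and "t" (3): a world point X has camera coordinates R X + t. Camera axes: x right, y down, z forward; pixel columns grow to the right and rows downward; lengths in m; the calibration is good to about 2 mm. A picture is of the moment at which its call begins: read the wrist's pose just before it. camera_info takes no time and is no camera call; for the wrist camera it gives the pose at the moment of the call.
- order.finish_job(): hands the job in; it is judged then, once.
The state is a dict: "time": time; "q": joint angles; "joint_vel": joint speeds; "joint_torque": joint torques, N m; "tool_pos": TCP position; "tcp_rot": TCP orientation; "wrist_force": force on the tool from outside, world axes, zero at the start; "torque": the same for the moment, N m; "width": opening from 0.0 (shut) to 1.0 (fully open); "grip_force": force on a finger pad.
Only numpy, scipy, OpenCV 4.12 (cv2) and the standard library are available. Lean on these libraries where they do the work, as an engineer would, in place of code of your own. Each camera call takes 0.05 s, during which the arm holds its last target. There are 200 camera calls.

## Working session

There is one attempt and no reset: what is moved stays moved. The work goes in short steps, Python scripts to look and compute and a tool call to move; the robot and the scene stay as the last step left them, time stands still between calls to the robot, and variables do not carry over. Pictures are saved under pics/ and viewed, at most 10 in all, crops included, and the job is handed in when it is done.

Besides the shell and the picture viewer there is one more tool, called after "Emit:" by a JSON object that holds its "fn" and its "kwargs". play_rows: Moves the arm, as the interface text tells. Its arguments: {"type":"object","properties":{"commands":{"type":"array","items":{"type":"array","items":{"type":"number"}}},"grip":{"type":"number"},"force":{"type":"number"}},"required":["commands"]}

```bash
mkdir -p pics; ls; python3 - <<'E'
from workcell import sensors, optics, order, bot
import cv2,numpy as np
s=sensors.read_state(); print(s, bot.grip_point_offset)
for n in ("side","top"):
    im=optics.read_camera(n); cv2.imwrite(f"pics/{n}0.png",im[:,:,::-1])
    c=optics.camera_info(n); print(n,np.round(c["mtx"],1).tolist(),np.round(c["R"],3).tolist(),np.round(c["t"],3).tolist(), (-c["R"].T@c["t"]).round(3))
E
```

```text
pics
{'time': 0.0, 'q': array([-1.37089407e+00,  2.64766143e-01,  1.60535775e+00, -3.61444448e-05,
        1.27369160e+00, -3.68607310e-02]), 'joint_vel': array([ 0.00181916, -0.00086557,  0.00035687,  0.00218576, -0.00121047,
        0.00077195]), 'joint_torque': array([ 5.92775832e-04, -5.15118062e+01, -3.67311144e+01, -3.98067932e-04,
        1.29368642e-02,  4.60910243e-06]), 'tool_pos': array([ 0.15819522, -0.65545963,  0.22996204]), 'tcp_rot': array([-3.11740578e+00, -3.70793605e-01,  3.38176496e-04]), 'wrist_force': array([ 0.33224208, -0.41890266, -0.91904642]), 'torque': array([-0.00380885,  0.0117281 ,  0.09085908]), 'grip_force': 0.0, 'width': 0.9972556391677506} -0.0187
side [[507.7, 0.0, 315.6], [0.0, 507.7, 206.0], [0.0, 0.0, 1.0]] [[-0.479, -0.878, -0.02], [-0.553, 0.319, -0.77], [0.682, -0.357, -0.638]] [0.121, 0.385, 1.332] [-0.638  0.459  1.148]
top [[491.8, 0.0, 313.5], [0.0, 491.8, 201.6], [0.0, 0.0, 1.0]] [[0.027, -1.0, 0.009], [-0.987, -0.028, -0.161], [0.161, -0.005, -0.987]] [-0.134, 0.48, 1.268] [ 0.273 -0.114  1.33 ]
```

View pics/side0.png

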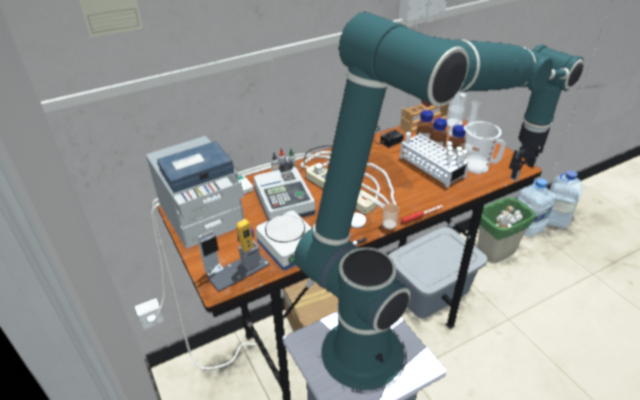

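View pics/top0.png

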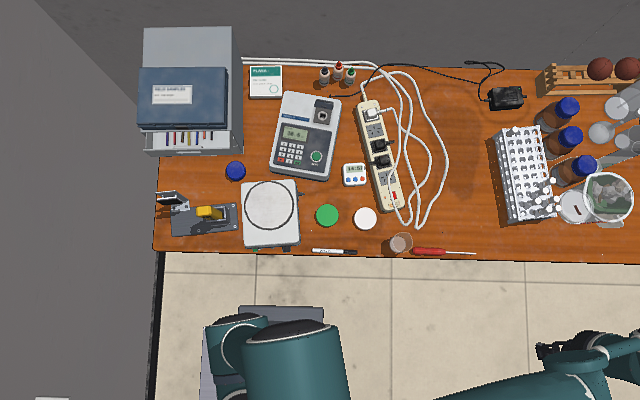

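The top view shows the yellow pen in its holder at about (210,211) and the pad at (172,200). The white dish is at (365,218). The dish could be confused with the green disc (327,215), the balance plate (270,205) or the white lid at far right (574,205). The pen has no yellow rival; the loose markers are at (335,250). I choose the white 62 mm disc at (365,218) and will check it in a close crop.

```bash
cat > h.py <<'E'
import numpy as np, cv2
from workcell import sensors, optics, order, bot
from scipy.spatial.transform import Rotation as R
def ray(c,uv):
    d=c["R"].T@np.linalg.inv(c["mtx"])@np.array([uv[0],uv[1],1.]); return -c["R"].T@c["t"], d
def onz(c,uv,z):
    o,d=ray(c,uv); return o+d*(z-o[2])/d[2]
def proj(c,X):
    p=c["mtx"]@(c["R"]@np.asarray(X)+c["t"]); return p[:2]/p[2]
def tri(a,ua,b,ub):
    oa,da=ray(a,ua); ob,db=ray(b,ub); A=np.c_[da,-db]; s=np.linalg.lstsq(A,ob-oa,rcond=None)[0]
    return (oa+da*s[0]+ob+db*s[1])/2
def mask(im,lo,hi):
    return cv2.inRange(cv2.cvtColor(im,cv2.COLOR_RGB2HSV),np.array(lo),np.array(hi))
E
python3 - <<'E'
from h import *
t=cv2.imread("pics/top0.png");s=cv2.imread("pics/side0.png")
a=cv2.resize(t[180:250,150:250],(800,560//2*1) if 0 else (500,350),interpolation=cv2.INTER_CUBIC)
b=cv2.resize(s[210:300,185:275],(300,300),interpolation=cv2.INTER_CUBIC)
d=cv2.resize(t[190:250,300:420],(500,250),interpolation=cv2.INTER_CUBIC)
o=np.zeros((600,800,3),np.uint8);o[:350,:500]=a;o[:300,500:]=b;o[350:,:500]=d
cv2.imwrite("pics/crop1.png",o)
ct=optics.camera_info("top");cs=optics.camera_info("side")
T=t[:,:,::-1].copy();S=s[:,:,::-1].copy()
m=mask(T,(20,120,100),(35,255,255));m[:, :150]=0;m[:,250:]=0
ys,xs=np.nonzero(m); print("yellow top",xs.min(),xs.max(),ys.min(),ys.max(),cv2.minAreaRect(np.c_[xs,ys].astype(np.float32)))
m=mask(S,(20,120,100),(35,255,255));m[:,:200]=0;m[:,280:]=0
ys,xs=np.nonzero(m); print("yellow side",xs.min(),xs.max(),ys.min(),ys.max())
m=mask(T,(0,0,170),(180,60,255));m2=np.zeros_like(m);m2[200:238,348:384]=m[200:238,348:384]
ys,xs=np.nonzero(m2);print("dish",len(xs),xs.mean(),ys.mean(),onz(ct,(xs.mean(),ys.mean()),.014), np.linalg.norm(onz(ct,(xs.min(),ys.mean()),.014)-onz(ct,(xs.max()+1,ys.mean()),.014)))
for n,p in (("pen top ~",(210,211)),): print(n,onz(ct,p,.187))
E
```

```text
yellow top 188 221 132 218 ((194.84481811523438, 178.86207580566406), (92.10488891601562, 23.95469856262207), 68.19859313964844)
yellow side 237 252 219 250
dish 394 365.507614213198 217.55329949238578 [ 0.44789801 -0.2621311   0.014     ] 0.08109686750065999
pen top ~ [0.43016628 0.12213093 0.187     ]
```

View pics/crop1.png

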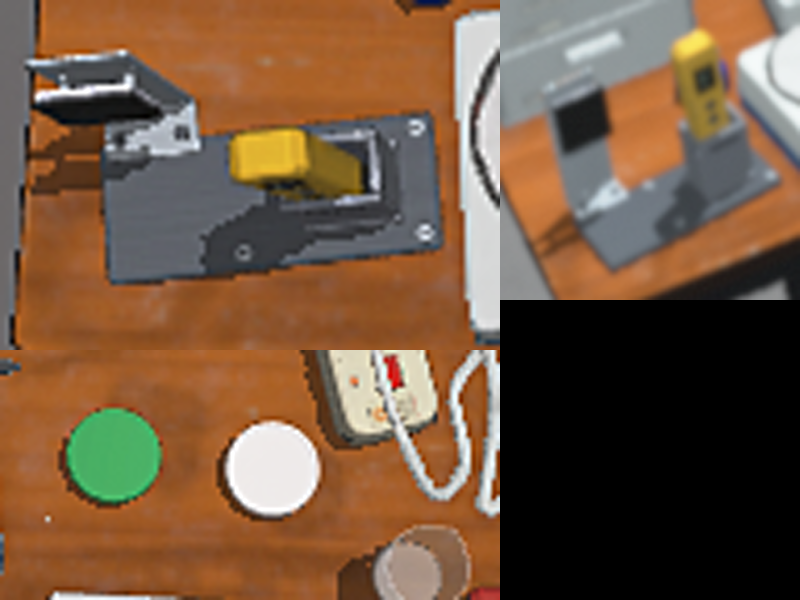

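The crop shows the pen with its display facing the robot, the pad and bracket to the left of the holder, and the white dish beside the green one. The white dish centre is at top-view pixel (365,218). Next I get the holder geometry from the foot-plate corners.

```bash
python3 - <<'E'
from h import *
ct=optics.camera_info("top");cs=optics.camera_info("side")
f=lambda x,y:(150+x/5,180+y/5)
B,C,D=[onz(ct,f(*p),.01)[:2] for p in ((428,113),(441,248),(110,283))]
print(B,C,D,np.linalg.norm(B-C),np.linalg.norm(C-D))
yd=(D-C)/np.linalg.norm(D-C); a=np.arctan2(-yd[0],yd[1]); xd=np.array([np.cos(a),np.sin(a)])
cen=(B+D)/2; yd=np.array([-xd[1],xd[0]])
# pocket centre is 44.5 mm right of the plate's middle along y
P=cen-yd*.0445; print("yaw",a,"cen",cen,"pocket",P,"pad",P+.105*yd+.035*xd)
for X in ((*P,.08),(*P,.187),(*(P+.105*yd+.035*xd),.115)): print(proj(ct,X),proj(cs,X), (proj(ct,X)-[150,180])*5,(proj(cs,X)-[185,210])/.3+[500,0])
print([n for n in dir(bot) if n[0]!='_'])
E
```

```text
[0.47950634 0.09071491] [0.40619343 0.07989855] [0.38247033 0.2561149 ] 0.07410651168479608 0.1778060348695443
yaw 0.1338202809780284 cen [0.43098834 0.1734149 ] pocket [0.43692558 0.12931276] pad [0.45760343 0.23804374]
[215.63495567 214.24912743] [248.094865   246.87982772] [328.17477836 171.24563713] [710.31621668 122.93275905]
[207.11017398 208.06276083] [244.20456906 220.21878864] [285.55086991 140.31380416] [697.34856355  34.06262881]
[169.90113075 202.93083031] [209.70975236 246.91036248] [ 99.50565377 114.65415155] [582.36584122 123.0345416 ]
['MotionError', 'grip_point_offset']
```

Emit:
{"fn": "play_rows", "kwargs": {"commands": [[2.66,-2.41,-1.08,0,0,0],[2.66,-2.41,-1.08,0,0,0],[2.66,-2.41,-1.08,0,0,0],[2.66,-2.41,-1.08,0,0,0],[2.66,-2.41,-1.08,0,0,0]], "grip": 0, "force": 40}}

```text
time: 0.52
tool_pos: [0.2597, -0.5061, 0.285]
tcp_rot: [-3.119, -0.37, 0.0]
wrist_force: [0.2, -0.2, 0.2]
width: 1.001
grip_force: 0.0
```

Emit:
{"fn": "play_rows", "kwargs": {"commands": [[2.66,-2.41,-1.08,0,0,0],[2.66,-2.41,-1.08,0,0,0],[2.66,-2.41,-1.08,0,0,0],[2.66,-2.41,-1.08,0,0,0],[2.66,-2.41,-1.08,0,0,0]]}}

```text
time: 0.93
tool_pos: [0.3608, -0.3577, 0.3393]
tcp_rot: [-3.119, -0.371, 0.0]
wrist_force: [0.3, -0.9, -0.1]
width: 0.999
grip_force: 0.0
```

Emit:
{"fn": "play_rows", "kwargs": {"commands": [[2.66,-2.41,-1.08,0,0,0],[2.66,-2.41,-1.08,0,0,0],[1,-3.4,0.25,0,0,0],[1,-3.4,0.25,0,0,0],[1,-3.4,0.25,0,0,0]]}}

```text
time: 1.35
tool_pos: [0.406, -0.1923, 0.3531]
tcp_rot: [-3.119, -0.371, 0.0]
wrist_force: [0.6, -0.2, 0.2]
width: 0.996
grip_force: 0.0
```

Emit:
{"fn": "play_rows", "kwargs": {"commands": [[1,-3.4,0.25,0,0,0],[1,-3.4,0.25,0,0,0],[1,-3.4,0.25,0,0,0],[1,-3.4,0.25,0,0,0],[1,-3.4,0.25,0,0,0]]}}

```text
time: 1.77
tool_pos: [0.4141, -0.0153, 0.3405]
tcp_rot: [-3.12, -0.371, 0.0]
wrist_force: [1.3, 0.2, 0.3]
width: 1.0
grip_force: 0.0
```

Emit:
{"fn": "play_rows", "kwargs": {"commands": [[1,-3.4,0.25,0,0,0],[1,-3.4,0.25,0,0,0],[1,-3.4,0.25,0,0,0],[1,-3.4,0.25,0,0,0],[0,0,0,0,0,0.103]]}}

```text
time: 2.18
tool_pos: [0.4208, 0.1299, 0.3298]
tcp_rot: [-3.131, -0.218, 0.003]
wrist_force: [0.1, -0.5, 0.6]
width: 0.998
grip_force: 0.0
```

```bash
python3 - <<'E'
from h import *
s=sensors.read_state(); print(s["q"].round(3))
c=optics.camera_info("wrist");im=optics.read_camera("wrist");cv2.imwrite("pics/w1.png",im[:,:,::-1])
print((-c["R"].T@c["t"]).round(4),c["R"].round(3).tolist(),c["mtx"].round(1).tolist())
m=mask(im,(20,120,80),(35,255,255)); ys,xs=np.nonzero(m); print(len(xs),xs.min(),xs.max(),ys.min(),ys.max())
print(proj(c,(.437,.129,.187)),proj(c,(.437,.129,.08)))
E
```

```text
[ 0.24  -0.24   1.935  0.003  1.447  1.672]
[0.5031 0.1417 0.4721] [[0.137, -0.991, -0.003], [-0.936, -0.13, 0.328], [-0.325, -0.042, -0.945]] [[351.9, 0.0, 316.7], [0.0, 351.9, 198.4], [0.0, 0.0, 1.0]]
1988 288 562 128 180
[321.88529593 162.16586341] [320.82263915 140.04148737]
```

View pics/w1.png

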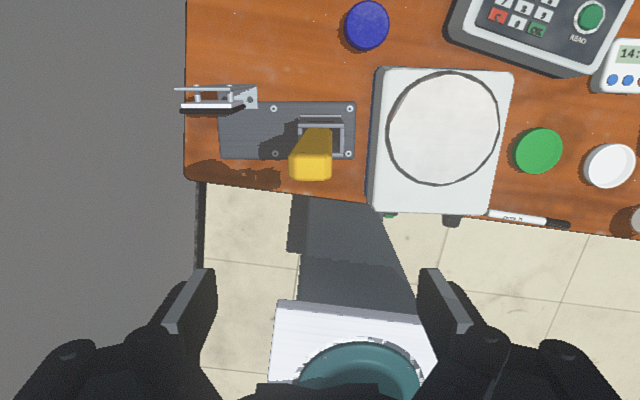

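The wrist view shows the pen's top face spanning roughly (289–332, 157–181) and the pocket rim centred near (321,138). The pen leans a few millimetres to the left. I'll measure the top face and the lean.

```bash
python3 - <<'E'
from h import *
im=cv2.imread("pics/w1.png")[:,:,::-1].copy(); c=optics.camera_info("wrist")
hsv=cv2.cvtColor(im,cv2.COLOR_RGB2HSV); 
print(hsv[120:184:4,311].tolist())
m=mask(im,(18,120,80),(35,255,255)); m[:,340:]=0
for r in range(124,184,4):
    x=np.nonzero(m[r])[0]; print(r,x.min() if len(x) else 0,x.max() if len(x) else 0, np.median(hsv[r,x,2]) if len(x) else 0)
# side view axis
s=cv2.imread("pics/side0.png")[:,:,::-1].copy();cs=optics.camera_info("side")
m=mask(s,(18,120,80),(35,255,255));m[:,:225]=0;m[:,265:]=0
for r in range(218,254,3):
    x=np.nonzero(m[r])[0]; print(r,x.min() if len(x) else 0,x.max() if len(x) else 0)
for z in (.08,.187): print(proj(cs,(.437,.129,z)))
E
```

```text
[[170, 17, 88], [108, 18, 168], [20, 145, 134], [22, 166, 134], [21, 158, 137], [21, 164, 131], [21, 153, 137], [21, 162, 135], [21, 150, 138], [21, 168, 199], [24, 169, 234], [23, 167, 235], [24, 167, 234], [23, 166, 233], [23, 168, 231], [21, 174, 199]]
124 0 0 0
128 308 327 130.0
132 304 331 136.0
136 302 331 136.5
140 299 331 137.0
144 296 331 137.5
148 293 331 137.0
152 291 331 136.0
156 288 331 195.5
160 288 331 235.0
164 288 331 234.0
168 288 331 233.0
172 288 331 232.0
176 289 330 231.0
180 297 324 190.5
218 0 0
221 241 248
224 237 249
227 237 249
230 237 249
233 238 250
236 239 251
239 239 251
242 240 251
245 241 252
248 243 249
251 0 0
[248.18117389 246.82882461]
[244.29533179 220.16836797]
```

```bash
python3 - <<'E'
from h import *
c=optics.camera_info("wrist");s=sensors.read_state()
T=onz(c,(310,168.5),.187);print("top",T, "edges",onz(c,(288,168),.187),onz(c,(332,168),.187))
print("right edge rim",onz(c,(331.5,134),.085),"top right back",onz(c,(331.5,156),.187), "rim corners",onz(c,(297,117),.08),onz(c,(344,117),.08),onz(c,(344,160),.08))
a=.134
xd=np.array([np.cos(a),np.sin(a)]);yd=np.array([-xd[1],xd[0]]);P=np.array([.437,.129])
print("top in holder frame",xd@(T[:2]-P),yd@(T[:2]-P))
for u,z in (((331.5,134),.085),((331.5,156),.187),((288,156),.187)):
  X=onz(c,u,z)[:2]-P; print(xd@X,yd@X)
E
```

```text
top [0.43043671 0.13514777 0.187     ] edges [0.42849928 0.15337994 0.187     ] [0.43322453 0.11702094 0.187     ]
right edge rim [0.44599166 0.11520701 0.085     ] top right back [0.4432286  0.11888204 0.187     ] rim corners [0.45869309 0.15490928 0.08      ] [0.46530923 0.10399388 0.08      ] [0.41795364 0.09661211 0.08      ]
top in holder frame -0.005683114252308831 0.006969510177036307
0.007068317773675611 -0.014870619776146758
0.00482101479661096 -0.010859389997666677
0.004991863907321044 0.024976059734907425
```

Emit:
{"fn": "play_rows", "kwargs": {"commands": [[1.07,-0.27,3.5,0,0,-0.005],[0,0,4,0,0,0],[0,0,4,0,0,0],[0,0,4,0,0,0],[0,0,4.2,0,0,0]]}}

```text
time: 2.65
tool_pos: [0.432, 0.128, 0.1329]
tcp_rot: [3.134, 0.22, 0.002]
wrist_force: [1.9, -0.1, -0.2]
width: 1.003
grip_force: 0.0
```

Emit:
{"fn": "play_rows", "kwargs": {"commands": [[0,0,0,0,0,0],[0,0,0,0,0,0]]}}

```text
time: 2.82
tool_pos: [0.4294, 0.1275, 0.132]
tcp_rot: [3.133, 0.218, -0.011]
wrist_force: [0.7, 0.5, 0.7]
width: 0.999
grip_force: 0.0
```

Emit:
{"fn": "play_rows", "kwargs": {"commands": [[0.25,-0.62,0,0,0,0],[0,0,0,0,0,0],[0,0,0,0,0,0]]}}

```text
time: 3.07
tool_pos: [0.4364, 0.1361, 0.1376]
tcp_rot: [-3.133, -0.219, -0.01]
wrist_force: [0.5, 0.9, 0.8]
width: 1.0
grip_force: 0.0
```

Emit:
{"fn": "play_rows", "kwargs": {"commands": [[0,0,0,0,0,0],[0,0,0,0,0,0],[0,0,0,0,0,0],[0,0,0,0,0,0],[0,0,0,0,0,0]], "grip": 1, "force": 40}}

```text
time: 3.48
tool_pos: [0.434, 0.1352, 0.1349]
tcp_rot: [3.134, 0.218, 0.002]
wrist_force: [-0.9, -0.6, 3.8]
width: 0.432
grip_force: 39.8
```

Emit:
{"fn": "play_rows", "kwargs": {"commands": [[0,0,0,0,0,0],[0,0,0,0,0,0],[0,0,0,0,0,0],[0,0,0,0,0,0],[0,0,0,0,0,0]]}}

```text
time: 3.9
tool_pos: [0.4341, 0.1352, 0.1349]
tcp_rot: [3.134, 0.218, 0.001]
wrist_force: [-0.4, -1.1, 6.6]
width: 0.433
grip_force: 40.1
```

Emit:
{"fn": "play_rows", "kwargs": {"commands": [[0,0,-1.2,0,0,0],[0,0,-1.2,0,0,0],[0,0,-1.5,0,0,0],[0,0,-1.5,0,0,0],[0,0,-1.5,0,0,0]]}}

```text
time: 4.32
tool_pos: [0.4328, 0.1351, 0.2029]
tcp_rot: [-3.134, -0.218, 0.003]
wrist_force: [0.2, 0.5, -1.0]
width: 0.43
grip_force: 39.7
```

Emit:
{"fn": "play_rows", "kwargs": {"commands": [[0,0,-1.5,0,0,0],[0,0,-1.6,0,0,0],[0,0,-1,0,0,0],[0,0,0,0,0,0],[0,0,0,0,0,0]]}}

```text
time: 4.73
tool_pos: [0.4336, 0.1353, 0.244]
tcp_rot: [-3.134, -0.218, -0.0]
wrist_force: [-0.9, 0.0, -1.0]
width: 0.432
grip_force: 39.8
```

```bash
python3 - <<'E'
from h import *
s=sensors.read_state(); print({k:np.round(s[k],4) for k in("time","q","tool_pos","tcp_rot","wrist_force","width")})
w=optics.read_camera("wrist");t=optics.read_camera("top");d=optics.read_camera("side")
for n,i in(("w2",w),("t2",t),("s2",d)):cv2.imwrite(f"pics/{n}.png",i[:,:,::-1])
o=np.zeros((600,800,3),np.uint8)
o[:400,:400]=w[:,120:520,::-1];o[:300,400:]=cv2.resize(d[180:300,160:320,::-1],(400,300),interpolation=2)
o[300:600,400:]=cv2.resize(t[170:260,140:260,::-1],(400,300),interpolation=2)
cv2.imwrite("pics/c2.png",o)
E
```

```text
{'time': np.float64(4.7333), 'q': array([ 2.4750e-01, -1.7340e-01,  2.0364e+00,  2.0000e-04,  1.2784e+00,
        1.6794e+00]), 'tool_pos': array([0.4336, 0.1353, 0.244 ]), 'tcp_rot': array([-3.1338e+00, -2.1790e-01, -4.0000e-04]), 'wrist_force': array([-0.8702,  0.038 , -0.998 ]), 'width': np.float64(0.432)}
```

View pics/c2.png

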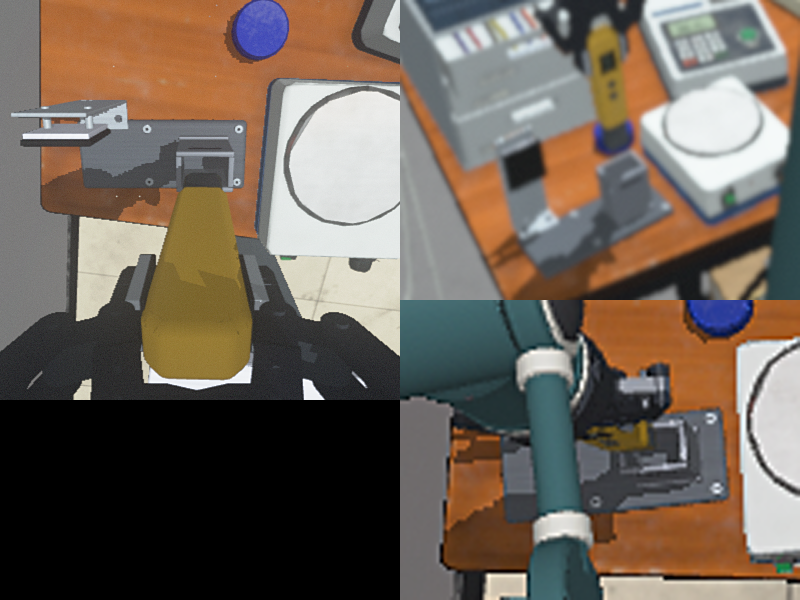

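The composite shows the pen gripped centrally and clear of the holder, with its back towards the wrist camera and the pad face still free. I'll check its pitch in the wrist image before pressing.

```bash
python3 - <<'E'
from h import *
s=sensors.read_state();c=optics.camera_info("wrist");Rt=R.from_rotvec(s["tcp_rot"]).as_matrix();p=s["tool_pos"]
im=cv2.imread("pics/w2.png")[:,:,::-1].copy();hsv=cv2.cvtColor(im,cv2.COLOR_RGB2HSV)
for r in list(range(176,206,2))+[310,314,318,322,326,330,340,360,370,376,380]: print(r,np.median(hsv[r,312:328],axis=0))
for x in(0,.01,.012,-.012):
  print(x,[(z,proj(c,p+Rt@np.array([x,0,z])).round(1).tolist()) for z in(-.0516,.0834,.1254)])
m=mask(im,(18,120,60),(35,255,255))
for r in (200,230,260,290,310): x=np.nonzero(m[r])[0]; print(r,x.min(),x.max(),(x.min()+x.max())/2)
E
```

```text
176 [90.  8. 67.]
178 [115.    8.   65.5]
180 [50. 11. 66.]
182 [38.   9.5 67. ]
184 [140.5  11.5  67. ]
186 [17.  45.  73.5]
188 [ 21.  158.5 141. ]
190 [ 21.  157.5 139. ]
192 [ 21. 156. 139.]
194 [ 21.5 157.  139. ]
196 [ 21. 162. 139.]
198 [ 21. 157. 139.]
200 [ 22. 160. 138.]
202 [ 21. 159. 140.]
204 [ 21. 160. 140.]
310 [ 22. 162. 124.]
314 [ 22. 162. 125.]
318 [ 21. 164. 124.]
322 [ 22.  163.  128.5]
326 [ 22.  161.5 135. ]
330 [ 22.  165.5 139. ]
340 [ 21. 167. 151.]
360 [ 21.  161.  149.5]
370 [ 21. 163. 149.]
376 [ 22.  163.5 146.5]
380 [105.  10. 255.]
0 [(-0.0516, [319.0, 350.1]), (0.0834, [317.7, 205.2]), (0.1254, [317.6, 187.0])]
0.01 [(-0.0516, [319.1, 324.3]), (0.0834, [317.7, 191.3]), (0.1254, [317.5, 174.9])]
0.012 [(-0.0516, [319.1, 318.9]), (0.0834, [317.7, 188.4]), (0.1254, [317.5, 172.4])]
-0.012 [(-0.0516, [319.0, 379.1]), (0.0834, [317.7, 221.4]), (0.1254, [317.6, 201.2])]
200 296 347 321.5
230 288 353 320.5
260 279 358 318.5
290 269 365 317.0
310 264 369 316.5
```

Emit:
{"fn": "play_rows", "kwargs": {"commands": [[0.2,-2.5,0,0,0,0],[0.2,-2.5,0.3,0,0,0],[0.2,-2.5,0.9,0,0,0],[0.2,-2.35,0.9,0,0,0],[0.2,0,0.95,0,0,-0.005]]}}

```text
time: 5.3
tool_pos: [0.429, 0.2372, 0.2125]
tcp_rot: [-3.131, -0.23, 0.002]
wrist_force: [-0.5, -0.4, -0.0]
width: 0.434
grip_force: 40.0
```

Emit:
{"fn": "play_rows", "kwargs": {"commands": [[0,0,0,0,0,0],[0,0,0,0,0,0],[0,0,0,0,0,0]]}}

```text
time: 5.55
tool_pos: [0.4297, 0.2333, 0.2134]
tcp_rot: [3.133, 0.225, -0.001]
wrist_force: [-0.9, 0.1, -1.6]
width: 0.433
grip_force: 40.0
```

```bash
python3 - <<'E'
from h import *
s=sensors.read_state(); print({k:np.round(s[k],4) for k in("time","q","tool_pos","tcp_rot","wrist_force","width")})
w=optics.read_camera("wrist");d=optics.read_camera("side")
for n,i in(("w3",w),("s3",d)):cv2.imwrite(f"pics/{n}.png",i[:,:,::-1])
o=np.zeros((600,800,3),np.uint8)
o[:,:480]=cv2.resize(w[70:270,240:400,::-1],(480,600),interpolation=2);o[:300,480:]=cv2.resize(d[200:275,190:270,::-1],(320,300),interpolation=2)
cv2.imwrite("pics/c3.png",o)
E
```

```text
{'time': np.float64(5.55), 'q': array([ 4.4670e-01, -7.9300e-02,  2.0107e+00, -4.0000e-04,  1.2112e+00,
        1.8746e+00]), 'tool_pos': array([0.4297, 0.2333, 0.2134]), 'tcp_rot': array([ 3.1328e+00,  2.2450e-01, -1.3000e-03]), 'wrist_force': array([-0.9434,  0.0864, -1.5618]), 'width': np.float64(0.4332)}
```

View pics/c3.png

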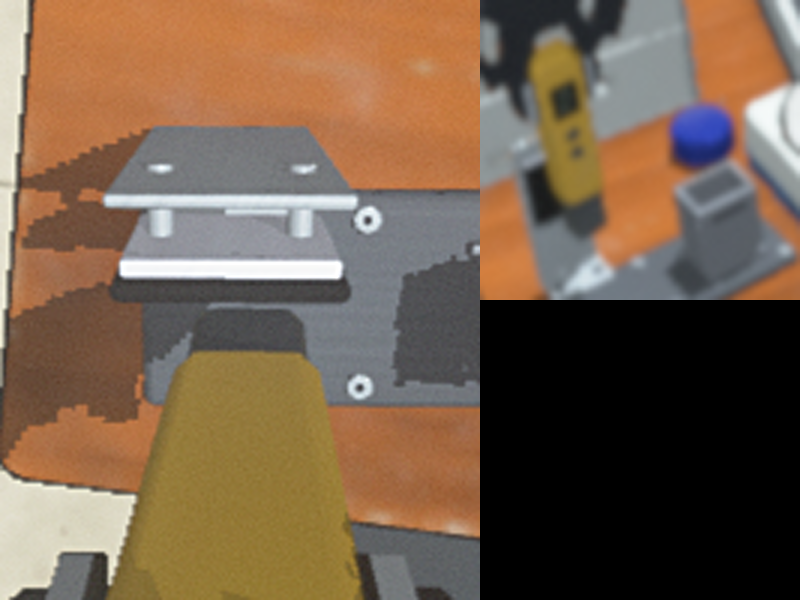

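The crop shows the pen centred on the pad. The black pad's top strip spans crop rows 278–300, so its front edge is at image row about 170. The bracket's front edge is at crop row 208 (image row about 139).

```bash
python3 - <<'E'
from h import *
s=sensors.read_state();c=optics.camera_info("wrist");p=s["tool_pos"];Rt=R.from_rotvec(s["tcp_rot"]).as_matrix()
im=cv2.imread("pics/w3.png")[:,:,::-1];g=cv2.cvtColor(im,cv2.COLOR_RGB2GRAY)
for col in (282,295,345,352): print(col,[int(v) for v in g[130:180:1,col]])
for u in ((280,170),(317,170),(355,170),(317,162.5)): print(u,(Rt.T@(onz(c,u,.145)-p)).round(4))
print("bracket edge",(Rt.T@(onz(c,(317,139),.150)-p)).round(4))
E
```

```text
282 [123, 122, 120, 118, 130, 209, 228, 213, 188, 118, 82, 82, 87, 85, 86, 87, 84, 79, 85, 86, 95, 119, 137, 144, 139, 151, 191, 251, 249, 246, 249, 253, 169, 65, 64, 69, 71, 72, 71, 70, 70, 87, 91, 91, 95, 86, 88, 94, 91, 90]
295 [121, 121, 122, 112, 134, 210, 233, 218, 197, 173, 216, 216, 217, 217, 216, 216, 219, 221, 200, 147, 145, 147, 148, 146, 146, 145, 187, 254, 248, 245, 246, 250, 177, 73, 64, 74, 66, 71, 69, 71, 72, 84, 89, 85, 82, 84, 87, 87, 82, 87]
345 [121, 122, 116, 113, 127, 205, 238, 231, 215, 183, 128, 134, 145, 147, 144, 144, 145, 142, 142, 148, 150, 152, 154, 150, 151, 146, 172, 252, 250, 248, 247, 249, 248, 91, 56, 71, 69, 74, 69, 63, 74, 110, 129, 126, 125, 124, 126, 127, 124, 124]
352 [117, 119, 114, 115, 131, 206, 234, 234, 215, 189, 127, 126, 125, 126, 127, 128, 122, 125, 125, 120, 125, 125, 130, 128, 137, 144, 172, 255, 255, 254, 255, 255, 254, 97, 58, 69, 73, 69, 74, 63, 77, 109, 131, 131, 128, 121, 125, 128, 126, 127]
(280, 170) [ 0.0285 -0.0234  0.0692]
(317, 170) [ 0.0284 -0.0005  0.0692]
(355, 170) [0.0284 0.0231 0.0692]
(317, 162.5) [ 0.0332 -0.0005  0.0692]
bracket edge [ 0.0485 -0.0005  0.0642]
```

```bash
cat > gap.py <<'E'
from h import *
s=sensors.read_state();c=optics.camera_info("wrist");p=s["tool_pos"];Rt=R.from_rotvec(s["tcp_rot"]).as_matrix()
sg=float(np.sign(Rt[0,0]))
im=optics.read_camera("wrist");cv2.imwrite(f"pics/g{s['time']:.2f}.png",im[:,:,::-1])
hsv=cv2.cvtColor(im,cv2.COLOR_RGB2GRAY).astype(float)
print(s["time"],p.round(4),s["tcp_rot"].round(4),s["wrist_force"].round(2))
if sg>0:
  for col in (282,350):
    g=hsv[:,col]
    seg=g[100:230]; print(col,[int(v) for v in g[125:180]])
E
echo ok
```

```text
ok
```

Emit:
{"fn": "play_rows", "kwargs": {"commands": [[0.5,0,0,0,0,0],[0.4,0,0,0,0,0],[0.4,0,0,0,0,0],[0.4,0,0,0,0,0],[0,0,0,0,0,0]]}}

```text
time: 6.07
tool_pos: [0.4474, 0.2365, 0.2138]
tcp_rot: [3.133, 0.225, -0.0]
wrist_force: [-0.9, -0.1, 0.1]
width: 0.431
grip_force: 40.2
```

Emit:
{"fn": "play_rows", "kwargs": {"commands": [[0,0,0,0,0,0],[0,0,0,0,0,0]]}}

```text
time: 6.23
tool_pos: [0.4465, 0.2365, 0.2135]
tcp_rot: [3.133, 0.226, -0.001]
wrist_force: [0.0, -0.4, -0.3]
width: 0.432
grip_force: 40.3
```

```bash
python3 gap.py
```

```text
6.2333 [0.4465 0.2365 0.2135] [ 3.1332e+00  2.2550e-01 -1.1000e-03] [ 0.02 -0.45 -0.29]
282 [130, 134, 130, 132, 133, 136, 138, 137, 131, 87, 87, 87, 86, 85, 84, 84, 84, 88, 85, 84, 83, 82, 76, 78, 82, 85, 95, 112, 116, 116, 120, 117, 119, 121, 119, 115, 122, 125, 178, 224, 223, 209, 135, 79, 72, 79, 76, 74, 72, 78, 78, 80, 114, 167, 243]
350 [138, 131, 138, 131, 132, 134, 128, 129, 132, 132, 134, 136, 139, 135, 133, 139, 132, 137, 134, 135, 133, 127, 121, 115, 116, 114, 120, 119, 118, 112, 115, 115, 116, 116, 119, 116, 117, 113, 140, 231, 243, 225, 187, 120, 144, 158, 147, 150, 154, 150, 149, 145, 140, 171, 254]
```

```bash
cat > gap2.py <<'E'
from h import *
import sys
s=sensors.read_state();c=optics.camera_info("wrist");im=optics.read_camera("wrist");t=s["time"]
cv2.imwrite(f"pics/g{t:.2f}.png",im[:,:,::-1]);g=cv2.cvtColor(im,cv2.COLOR_RGB2GRAY).astype(float)
print(round(t,2),s["tool_pos"].round(4),s["tcp_rot"].round(4))
def edges(g,col,r0,r1):
  v=g[r0:r1,col]; out=[];r=0
  while r<len(v)-1:
    if v[r]<175<=v[r+1]: out.append(round(r0+r+(175-v[r])/(v[r+1]-v[r]),1))
    elif v[r]>=175>v[r+1]: out.append(-round(r0+r+(v[r]-175)/(v[r]-v[r+1]),1))
    r+=1
  return out
for col in (282,286,345,350): print(col,edges(g,col,100,215))
E
python3 gap2.py; python3 - <<'E'
from h import *
c=optics.camera_info("wrist")
# old camera pose from current: pure shift
f=lambda u,v,z,dx: onz(c,(u,v),z)
s=sensors.read_state();Rt=R.from_rotvec(s["tcp_rot"]).as_matrix()
for nm,b,w in (("free",134.7,156),("now",163.3,178)):
  B=Rt.T@(onz(c,(350,b),.150)-s["tool_pos"]);W=Rt.T@(onz(c,(350,w),.145)-s["tool_pos"]);print(nm,B[0],W[0],B[0]-W[0])
E
```

```text
6.28 [0.4465 0.2365 0.2135] [ 3.1332e+00  2.2570e-01 -9.0000e-04]
282 [np.float64(162.8), np.float64(-166.4), np.float64(178.1), np.float64(-183.2)]
286 [np.float64(163.1), np.float64(-166.6), np.float64(177.4), np.float64(-183.5)]
345 [np.float64(163.4), np.float64(-167.2), np.float64(177.9), np.float64(-183.7)]
350 [np.float64(163.4), np.float64(-167.2), np.float64(177.9), np.float64(-183.9)]
free 0.05105682063329939 0.03735919863319198 0.013697622000107407
now 0.03399797458888587 0.023454010087512592 0.010543964501373279
```

Emit:
{"fn": "play_rows", "kwargs": {"commands": [[0.18,0,0,0,0,0],[0,0,0,0,0,0],[0,0,0,0,0,0]]}}

```text
time: 6.58
tool_pos: [0.4483, 0.2368, 0.2135]
tcp_rot: [3.133, 0.226, -0.001]
wrist_force: [-1.7, -0.2, -1.4]
width: 0.432
grip_force: 40.2
```

```bash
python3 gap2.py; python3 - <<'E'
from h import *
import glob
im=cv2.imread(sorted(glob.glob("pics/g6*.png"))[-1]); s=optics.read_camera("side")[:,:,::-1]
o=np.zeros((600,800,3),np.uint8);o[:,:480]=cv2.resize(im[90:290,240:400],(480,600),interpolation=2);o[:300,480:]=cv2.resize(s[200:275,190:270],(320,300),interpolation=2)
cv2.imwrite("pics/c4.png",o)
E
```

```text
6.58 [0.4483 0.2368 0.2135] [ 3.1333e+00  2.2570e-01 -9.0000e-04]
282 [np.float64(165.7), np.float64(-169.4), np.float64(178.2), np.float64(-183.3)]
286 [np.float64(165.9), np.float64(-169.6), np.float64(177.6), np.float64(-183.5)]
345 [np.float64(166.3), np.float64(-170.3), np.float64(178.0), np.float64(-184.2)]
350 [np.float64(166.3), np.float64(-170.3), np.float64(178.1), np.float64(-184.1)]
```

View pics/c4.png

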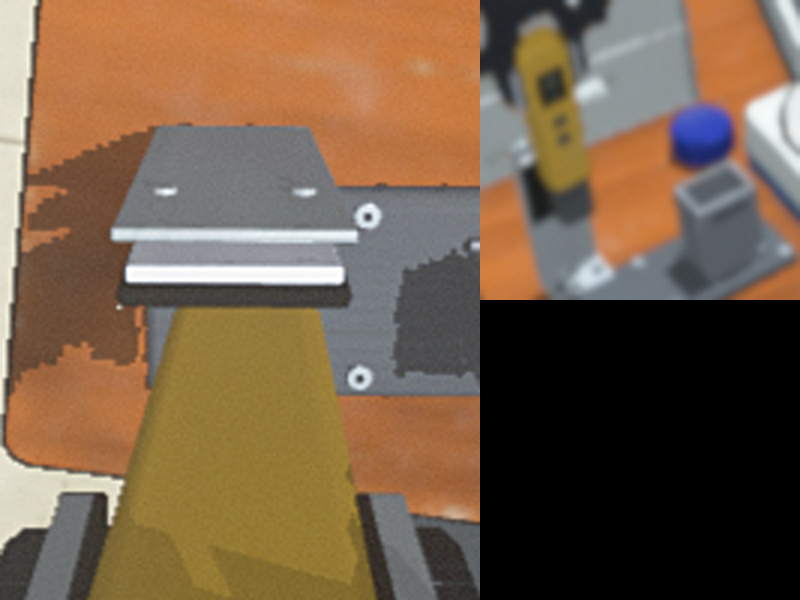

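The pad is now about 5.0 mm in: the bracket edge has advanced about 1.75 mm further while the pen and pad kept their relation. The pen's back lies flat on it. I'll back off and turn the pen half round.

Emit:
{"fn": "play_rows", "kwargs": {"commands": [[-1,0,0,0,0,0],[-2,0,0,0,0,0],[-2,0,0,0,0,0],[0,0,0,0,0,-0.1208],[0,0,0,0,0,-0.1208]]}}

```text
time: 7.1
tool_pos: [0.3978, 0.2296, 0.2139]
tcp_rot: [-3.081, -0.611, -0.002]
wrist_force: [1.4, -0.5, -0.5]
width: 0.431
grip_force: 40.2
```

Emit:
{"fn": "play_rows", "kwargs": {"commands": [[0,0,0,0,0,-0.1208],[0,0,0,0,0,-0.1208],[0,0,0,0,0,-0.1208],[0,0,0,0,0,-0.1208],[0,0,0,0,0,-0.1208]]}}

```text
time: 7.52
tool_pos: [0.3988, 0.2298, 0.214]
tcp_rot: [-2.76, -1.5, -0.002]
wrist_force: [0.1, 0.6, -0.7]
width: 0.434
grip_force: 40.2
```

Emit:
{"fn": "play_rows", "kwargs": {"commands": [[0,0,0,0,0,-0.1208],[0,0,0,0,0,-0.1208],[0,0,0,0,0,-0.1208],[0,0,0,0,0,-0.1208],[0,0,0,0,0,-0.1208]]}}

```text
time: 7.93
tool_pos: [0.3988, 0.2298, 0.214]
tcp_rot: [2.189, 2.253, 0.002]
wrist_force: [0.5, 0.0, -1.4]
width: 0.432
grip_force: 40.3
```

Emit:
{"fn": "play_rows", "kwargs": {"commands": [[0,0,0,0,0,-0.1208],[0,0,0,0,0,-0.1208],[0,0,0,0,0,-0.1208],[0,0,0,0,0,-0.1208],[0,0,0,0,0,-0.1208]]}}

```text
time: 8.35
tool_pos: [0.3987, 0.2298, 0.214]
tcp_rot: [1.42, 2.802, 0.002]
wrist_force: [-0.5, 1.3, -0.6]
width: 0.428
grip_force: 40.3
```

Emit:
{"fn": "play_rows", "kwargs": {"commands": [[0,0,0,0,0,-0.1208],[0,0,0,0,0,-0.1208],[0,0,0,0,0,-0.1208],[0,0,0,0,0,-0.1208],[0,0,0,0,0,-0.1208]]}}

```text
time: 8.77
tool_pos: [0.3988, 0.2298, 0.214]
tcp_rot: [0.522, 3.097, 0.001]
wrist_force: [0.2, 0.0, -1.1]
width: 0.434
grip_force: 40.3
```

Emit:
{"fn": "play_rows", "kwargs": {"commands": [[0,0,0,0,0,-0.1208],[0,0,0,0,0,-0.1208],[0,0,0,0,0,-0.1208],[0,0,0,0,0,-0.1208],[0,0,0,0,0,0]]}}

```text
time: 9.18
tool_pos: [0.3988, 0.2298, 0.214]
tcp_rot: [-0.229, 3.132, 0.001]
wrist_force: [-0.3, -0.3, -0.1]
width: 0.433
grip_force: 40.2
```

Emit:
{"fn": "play_rows", "kwargs": {"commands": [[0,0,0,0,0,0],[0,0,0,0,0,0]]}}

```text
time: 9.35
tool_pos: [0.3989, 0.2297, 0.2139]
tcp_rot: [-0.22, 3.133, 0.0]
wrist_force: [-0.4, 0.4, -0.8]
width: 0.432
grip_force: 40.2
```

```bash
python3 - <<'E'
from h import *
s=sensors.read_state();print(s["q"].round(3)); Rt=R.from_rotvec(s["tcp_rot"]).as_matrix();print(Rt.round(3).tolist())
# target: first-press TCP minus 15 mm along the pad's x
T=np.array([.4483,.2368,.2135])-.017*np.array([Rt[0,0]*-1,-Rt[1,0],0]); print("delta tool cm",(Rt.T@(T-s["tool_pos"])*100).round(2))
E
```

```text
[ 0.468 -0.14   2.064  0.     1.217 -1.243]
[[-0.99, -0.14, 0.0], [-0.14, 0.99, 0.0], [-0.001, 0.0, -1.0]]
delta tool cm [-3.29  0.01  0.04]
```

Emit:
{"fn": "play_rows", "kwargs": {"commands": [[-1.1,0,0,0,0,0],[-1.1,0,0,0,0,0],[-1.1,0,0,0,0,0],[0,0,0,0,0,0],[0,0,0,0,0,0]]}}

```text
time: 9.77
tool_pos: [0.4326, 0.2344, 0.2135]
tcp_rot: [0.223, -3.133, 0.0]
wrist_force: [-0.2, 1.0, -2.3]
width: 0.429
grip_force: 40.2
```

```bash
cat > look.py <<'E'
from h import *
import sys
s=sensors.read_state();w=optics.read_camera("wrist");d=optics.read_camera("side");t=optics.read_camera("top")
n=sys.argv[1]
for k,i in(("w",w),("s",d),("t",t)):cv2.imwrite(f"pics/{k}{n}.png",i[:,:,::-1])
o=np.zeros((600,800,3),np.uint8);o[:,:480]=cv2.resize(w[160:360,240:400,::-1],(480,600),interpolation=2);o[:300,480:]=cv2.resize(d[200:275,190:270,::-1],(320,300),interpolation=2)
o[300:,480:]=cv2.resize(t[165:240,140:220,::-1],(320,300),interpolation=2)
cv2.imwrite(f"pics/c{n}.png",o); print(s["tool_pos"].round(4),s["tcp_rot"].round(4))
E
python3 look.py 5
```

```text
[0.4326 0.2344 0.2135] [ 2.2270e-01 -3.1331e+00  3.0000e-04]
```

View pics/c5.png

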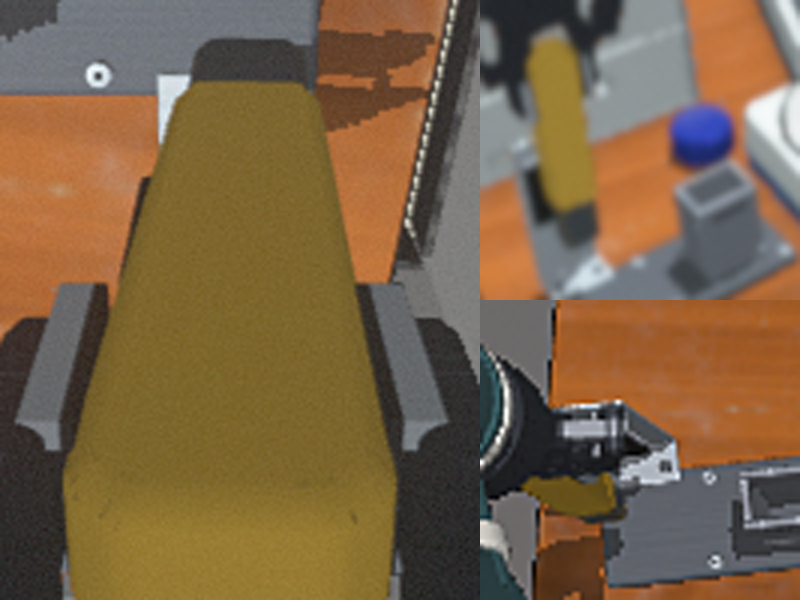

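The pad shows only as a dark sliver left of the pen, around image (286,220–253). I'll sidestep 3 mm so it shows more, then use its row to measure the push.

Emit:
{"fn": "play_rows", "kwargs": {"commands": [[0,0.3,0,0,0,0],[0,0,0,0,0,0],[0,0,0,0,0,0]]}}

```text
time: 10.17
tool_pos: [0.431, 0.2375, 0.2137]
tcp_rot: [-0.225, 3.133, 0.0]
wrist_force: [0.7, 0.4, -0.8]
width: 0.433
grip_force: 40.1
```

```bash
cat > f.py <<'E'
from h import *
import sys
s=sensors.read_state();F=[];Q=[]
for i in range(12):
  im=optics.read_camera("wrist"); r=sensors.read_state(); F.append(r["wrist_force"]);Q.append(r["tool_pos"]); A=im.astype(float) if i==0 else A+im
A/=12; cv2.imwrite(f"pics/f{sys.argv[1]}.png",A[:,:,::-1].astype(np.uint8))
F=np.array(F);print(s["time"],np.mean(Q,0).round(4),"F",F.mean(0).round(2),F.std(0).round(2))
g=A.mean(2)
for c in (278,280,282,284,286): print(c,g[205:262,c].astype(int).tolist())
E
python3 f.py 1; python3 - <<'E'
from h import *
s=sensors.read_state();c=optics.camera_info("wrist");p=s["tool_pos"];Rt=R.from_rotvec(s["tcp_rot"]).as_matrix()
for x in (-.024,-.022): print([(y,z,proj(c,p+Rt@np.array([x,y,z])).round(1).tolist()) for y in(-.025,-.028) for z in (.0685,.1285)])
print([(proj(c,p+Rt@np.array([-.047,y,.0635])).round(1).tolist()) for y in(-.028,-.033)])
a=cv2.imread("pics/f1.png")[190:290,250:350];cv2.imwrite("pics/c6.png",cv2.resize(a,(600,600),interpolation=0))
E
```

```text
10.1667 [0.4312 0.2374 0.2138] F [ 0.    0.01 -0.75] [0.53 0.29 0.36]
278 [118, 117, 117, 117, 120, 123, 127, 129, 129, 132, 132, 132, 133, 133, 134, 136, 136, 137, 138, 137, 134, 133, 133, 131, 130, 129, 130, 130, 129, 128, 128, 126, 113, 105, 88, 82, 71, 63, 49, 48, 45, 44, 44, 44, 45, 42, 43, 50, 55, 57, 59, 55, 82, 143, 112, 93, 90]
280 [117, 118, 118, 119, 122, 123, 125, 128, 128, 129, 128, 130, 130, 131, 133, 133, 135, 138, 140, 139, 138, 137, 137, 129, 115, 98, 89, 77, 68, 61, 51, 48, 44, 43, 44, 44, 45, 46, 44, 44, 44, 43, 42, 43, 47, 52, 54, 71, 79, 80, 83, 81, 83, 85, 85, 83, 84]
282 [117, 118, 120, 119, 122, 123, 126, 128, 127, 126, 125, 126, 127, 129, 134, 131, 116, 94, 91, 81, 71, 55, 50, 46, 46, 45, 45, 45, 45, 44, 45, 45, 45, 45, 44, 44, 44, 47, 46, 54, 67, 70, 78, 80, 82, 85, 86, 87, 86, 86, 86, 86, 86, 86, 87, 87, 85]
284 [116, 118, 117, 118, 119, 121, 122, 125, 126, 124, 126, 125, 126, 126, 113, 55, 43, 43, 44, 46, 47, 45, 46, 48, 47, 47, 44, 47, 46, 45, 46, 48, 54, 67, 70, 79, 80, 82, 86, 85, 86, 85, 87, 86, 87, 86, 86, 89, 88, 87, 90, 90, 90, 91, 89, 91, 92]
286 [115, 115, 114, 116, 115, 118, 121, 123, 124, 122, 124, 125, 126, 125, 104, 51, 42, 45, 47, 46, 44, 45, 45, 49, 47, 52, 56, 69, 79, 79, 83, 87, 86, 85, 87, 87, 86, 87, 87, 88, 88, 89, 88, 90, 89, 89, 91, 92, 90, 92, 90, 91, 92, 91, 92, 92, 90]
[(-0.025, 0.0685, [278.7, 250.3]), (-0.025, 0.1285, [286.1, 216.6]), (-0.028, 0.0685, [274.2, 250.3]), (-0.028, 0.1285, [282.5, 216.6])]
[(-0.025, 0.0685, [278.6, 247.6]), (-0.025, 0.1285, [286.1, 214.4]), (-0.028, 0.0685, [274.1, 247.6]), (-0.028, 0.1285, [282.4, 214.4])]
[[274.8, 284.2], [267.4, 284.2]]
```

View pics/c6.png

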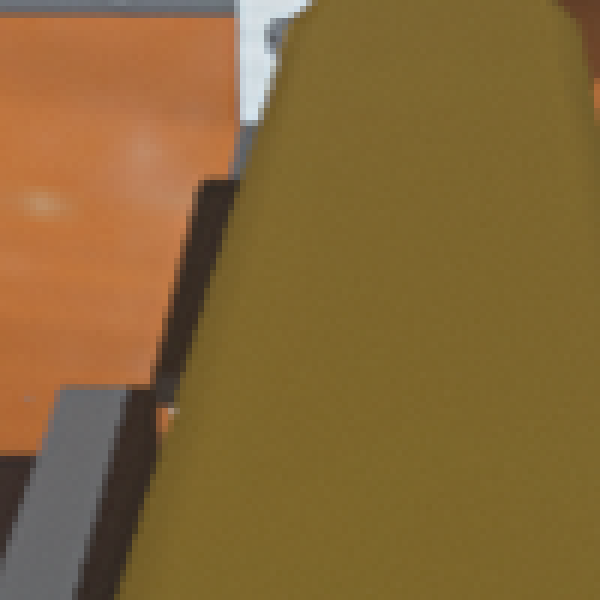

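The pad's lower edge shows as a sharp step at row 219.3 (columns 284–286). I'll press and compare.

Emit:
{"fn": "play_rows", "kwargs": {"commands": [[-0.6,0,0,0,0,0],[-0.4,0,0,0,0,0],[-0.4,0,0,0,0,0],[-0.4,0,0,0,0,0],[0,0,0,0,0,0]]}}

```text
time: 11.18
tool_pos: [0.4499, 0.24, 0.2137]
tcp_rot: [-0.224, 3.133, 0.0]
wrist_force: [-0.9, 0.3, -0.4]
width: 0.432
grip_force: 40.2
```

Emit:
{"fn": "play_rows", "kwargs": {"commands": [[0,0,0,0,0,0],[0,0,0,0,0,0]]}}

```text
time: 11.35
tool_pos: [0.449, 0.2399, 0.2136]
tcp_rot: [0.224, -3.133, 0.0]
wrist_force: [-1.0, -0.7, -0.7]
width: 0.425
grip_force: 40.2
```

```bash
sed -i 's/205:262/185:235/' f.py; python3 f.py 2;python3 - <<'E'
from h import *
s=sensors.read_state();c=optics.camera_info("wrist");p=s["tool_pos"];Rt=R.from_rotvec(s["tcp_rot"]).as_matrix()
for x in (-.028,-.026,-.024,-.016,-.014,-.012,-.01): print(x,proj(c,p+Rt@np.array([x,-.025,.1285])).round(1))
print("advance",-(Rt.T@(p-np.array([.4312,.2374,.2138])))[0])
E
```

```text
11.35 [0.449  0.2399 0.2137] F [ 0.01  0.23 -0.52] [0.44 0.43 0.45]
278 [119, 119, 118, 118, 117, 118, 118, 117, 121, 122, 124, 127, 129, 131, 131, 132, 133, 131, 132, 134, 136, 138, 138, 141, 138, 137, 135, 118, 106, 91, 79, 67, 54, 50, 45, 46, 44, 45, 46, 46, 46, 48, 48, 53, 58, 58, 57, 51, 94, 213]
280 [119, 119, 117, 117, 117, 118, 118, 120, 120, 124, 124, 126, 128, 128, 129, 129, 131, 131, 132, 133, 119, 109, 92, 86, 72, 54, 48, 46, 44, 46, 45, 46, 46, 47, 46, 46, 47, 48, 47, 46, 46, 47, 48, 53, 56, 57, 57, 50, 98, 229]
282 [121, 121, 119, 118, 116, 118, 118, 120, 122, 123, 124, 126, 126, 128, 122, 90, 79, 68, 53, 48, 47, 45, 45, 44, 45, 48, 48, 47, 46, 48, 47, 47, 46, 45, 48, 46, 47, 45, 46, 47, 46, 47, 48, 54, 57, 60, 56, 51, 95, 226]
284 [121, 121, 118, 118, 116, 116, 116, 117, 118, 119, 120, 123, 127, 123, 83, 46, 41, 46, 48, 47, 48, 47, 47, 48, 47, 48, 49, 47, 48, 47, 47, 49, 46, 46, 47, 47, 46, 46, 46, 46, 45, 46, 45, 54, 57, 56, 55, 51, 96, 226]
286 [122, 121, 119, 118, 115, 115, 114, 115, 115, 117, 118, 121, 125, 123, 81, 48, 45, 46, 47, 47, 49, 47, 48, 47, 47, 48, 46, 48, 48, 48, 46, 47, 47, 46, 49, 46, 44, 46, 44, 45, 47, 45, 46, 53, 58, 60, 64, 71, 80, 106]
-0.028 [286.3 221. ]
-0.026 [286.2 218.8]
-0.024 [286.1 216.6]
-0.016 [285.8 207.5]
-0.014 [285.8 205.3]
-0.012 [285.7 203. ]
-0.01 [285.6 200.7]
advance 0.018004448842960027
```

No contact yet: the pad edge has moved in step with the tool, and the force is zero. The pen sits with its cap about 1° towards its back, so I'll take that out and advance further. From here I track the pad edge in world coordinates.

Emit:
{"fn": "play_rows", "kwargs": {"commands": [[0,0,0,0,-0.02,0],[-0.15,0,0,0,0,0],[-0.15,0,0,0,0,0],[0,0,0,0,0,0],[0,0,0,0,0,0]]}}

```text
time: 12.37
tool_pos: [0.4518, 0.2403, 0.2136]
tcp_rot: [-0.223, 3.114, 0.002]
wrist_force: [-0.4, 0.3, -0.9]
width: 0.438
grip_force: 40.1
```

```bash
cat > pad.py <<'E'
from h import *
import sys
s=sensors.read_state();c=optics.camera_info("wrist");F=[]
for i in range(8):
  im=optics.read_camera("wrist"); F.append(sensors.read_state()["wrist_force"]); A=im.astype(float) if i==0 else A+im
A/=8; cv2.imwrite(f"pics/p{s['time']:.2f}.png",A[:,:,::-1].astype(np.uint8))
g=A.mean(2)[:,284:287].mean(1); xd=np.array([np.cos(.14),np.sin(.14),0])
r=185+np.argmax((g[185:225]>84)&(g[186:226]<=84)); r=r+(g[r]-84)/(g[r]-g[r+1])
print(s["time"],s["tool_pos"].round(4),s["tcp_rot"].round(4),"F",np.mean(F,0).round(2),"row",r,"pad x",xd@onz(c,(285,r),.085),"tcp x",xd@s["tool_pos"])
E
python3 pad.py; python3 - <<'E'
from h import *
# reference from the two earlier poses, rotating the present camera back by composing tool poses
s=sensors.read_state();c=optics.camera_info("wrist");Rn=R.from_rotvec(s["tcp_rot"]).as_matrix();pn=s["tool_pos"]
xd=np.array([np.cos(.14),np.sin(.14),0]); R0=R.from_rotvec([.2239,-3.1332,0]).as_matrix()
for p0,row in (((.4312,.2374,.2138),219.5),((.449,.2399,.2137),199.0)):
  Rc=c["R"]@Rn@R0.T; cam=-c["R"].T@c["t"]; o=np.array(p0)+R0@Rn.T@(cam-pn)
  print(xd@onz(dict(mtx=c["mtx"],R=Rc,t=-Rc@o),(285,row),.085))
E
```

```text
12.3667 [0.4518 0.2403 0.2136] [-2.2300e-01  3.1143e+00  2.0000e-03] F [-1.1  -0.58 -1.43] row 197.3787401574803 pad x 0.4907711126566828 tcp x 0.4809121283005135
0.4868971439048339
0.48675969407107117
```

Emit:
{"fn": "play_rows", "kwargs": {"commands": [[-0.1,0,0,0,0,0],[0,0,0,0,0,0],[0,0,0,0,0,0]]}}

```text
time: 13.02
tool_pos: [0.453, 0.2405, 0.2137]
tcp_rot: [-0.223, 3.114, 0.002]
wrist_force: [-0.9, 0.3, -0.7]
width: 0.432
grip_force: 40.1
```

```bash
python3 pad.py
```

```text
13.0167 [0.453  0.2405 0.2137] [-2.2290e-01  3.1139e+00  2.2000e-03] F [-1.11 -0.05 -1.59] row 197.1674193548387 pad x 0.49183300085879766 tcp x 0.48208659392843084
```

The pad is 5.0 mm in again, this time with the display side. Next I check that the final slanted pose is reachable, using a quick planar kinematic fit from logged poses.

Emit:
{"fn": "play_rows", "kwargs": {"commands": [[1,0,0,0,0,0],[2,0,0,0,0,0],[2,0,-1,0,0,0],[0,0,-3,0,0.02,0],[0,0,-3,0,0,0]]}}

```text
time: 13.83
tool_pos: [0.3997, 0.2321, 0.2809]
tcp_rot: [0.225, -3.128, 0.003]
wrist_force: [1.0, -0.1, 0.1]
width: 0.434
grip_force: 40.1
```

```bash
python3 - <<'E'
from h import *
s=sensors.read_state();print(s["q"].round(4),s["tool_pos"].round(4),s["tcp_rot"].round(3))
D=[(.2648,1.6054,.6743,.22996),(-.1734,2.0364,.4542,.244),(-.24,1.935,.4404,.3298),(-.0793,2.0107,.4889,.2134),(-.14,2.064,.4603,.2139),(s["q"][1],s["q"][2],np.hypot(*s["tool_pos"][:2]),s["tool_pos"][2])]
A=[];b=[]
for q2,q3,r,z in D:
  A+= [[np.sin(q2),np.sin(q2+q3),0],[np.cos(q2),np.cos(q2+q3),1]];b+=[r,z]
L,res,*_=np.linalg.lstsq(np.array(A),np.array(b),rcond=None);print(L,np.abs(np.array(A)@L-b).max())
L1,L2,k=L
for d in (.16,.18,.2,.24,.28):   # base shoulder height guess => tool length L3=d-k
  L3=d-k
  for phi in (45,40):
    t=np.radians(phi); rw=.5176-(.1254+L3)*np.sin(t)*1; zw=.15+(.1254+L3)*np.cos(t)-d
    c=(rw**2+zw**2-L1**2-L2**2)/2/L1/L2; q3=np.arccos(np.clip(c,-1,1)); q2=np.arctan2(rw,zw)-np.arctan2(L2*np.sin(q3),L1+L2*np.cos(q3))
    print(d,round(L3,3),phi,"rw",round(rw,3),"zw",round(zw,3),"q2 %.2f q3 %.2f q5 %.2f"%(q2,q3,np.pi-t-q2-q3))
E
```

```text
[ 4.7220e-01 -1.7300e-01  1.9685e+00  2.0000e-04  1.3518e+00 -1.2423e+00] [0.3997 0.2321 0.2809] [ 2.250e-01 -3.128e+00  3.000e-03]
[ 0.5106558   0.56579706 -0.09604015] 0.0014558192957364602
0.16 0.256 45 rw 0.248 zw 0.26 q2 -0.62 q3 2.47 q5 0.51
0.16 0.256 40 rw 0.272 zw 0.282 q2 -0.56 q3 2.40 q5 0.61
0.18 0.276 45 rw 0.234 zw 0.254 q2 -0.66 q3 2.50 q5 0.52
0.18 0.276 40 rw 0.26 zw 0.278 q2 -0.60 q3 2.43 q5 0.61
0.2 0.296 45 rw 0.22 zw 0.248 q2 -0.70 q3 2.52 q5 0.53
0.2 0.296 40 rw 0.247 zw 0.273 q2 -0.63 q3 2.45 q5 0.62
0.24 0.336 45 rw 0.191 zw 0.236 q2 -0.78 q3 2.58 q5 0.56
0.24 0.336 40 rw 0.221 zw 0.263 q2 -0.70 q3 2.50 q5 0.65
0.28 0.376 45 rw 0.163 zw 0.225 q2 -0.88 q3 2.63 q5 0.61
0.28 0.376 40 rw 0.195 zw 0.254 q2 -0.78 q3 2.55 q5 0.68
```

Emit:
{"fn": "play_rows", "kwargs": {"commands": [[0.2,-3.6,-0.6,0,0,0],[0.2,-3.6,-0.6,0,0,0],[0.2,-3.6,-0.6,0,0,0],[0.2,-3.6,-0.6,0,0,0],[0.2,-3.6,-0.6,0,0,0]]}}

```text
time: 14.25
tool_pos: [0.4182, 0.0524, 0.3138]
tcp_rot: [-0.226, 3.131, -0.0]
wrist_force: [0.3, -0.2, -0.3]
width: 0.434
grip_force: 40.3
```

Emit:
{"fn": "play_rows", "kwargs": {"commands": [[0.2,-3.6,-0.6,0,0,0],[1.2,-3.6,-0.4,0,0,0],[1.2,-3.6,-0.4,0,0,0],[1.2,-3.6,-0.4,0,0,0],[1.2,-3.6,-0.4,0,0,0]]}}

```text
time: 14.67
tool_pos: [0.3939, -0.1332, 0.3356]
tcp_rot: [-0.224, 3.131, -0.002]
wrist_force: [1.8, -0.6, -0.2]
width: 0.431
grip_force: 40.3
```

Emit:
{"fn": "play_rows", "kwargs": {"commands": [[1.2,-3.6,-0.4,0,0,0],[1.2,-3.6,-0.4,0,0,0],[0,0,0,0,0,0.108],[0,0,0,0,0,0.108],[0,0,0,0,0,0.108]]}}

```text
time: 15.08
tool_pos: [0.3807, -0.2074, 0.3433]
tcp_rot: [0.296, 3.126, -0.001]
wrist_force: [0.6, -0.1, -1.4]
width: 0.431
grip_force: 40.3
```

Emit:
{"fn": "play_rows", "kwargs": {"commands": [[0,0,0,0,0,0.108],[0,0,0,0,0,0.108],[0,0,0,0,0,0.108],[0,0,0,0,0,0.108],[0,0,0,0,0,0]]}}

```text
time: 15.5
tool_pos: [0.3811, -0.2062, 0.3432]
tcp_rot: [0.951, 2.992, -0.001]
wrist_force: [0.9, -0.0, -0.5]
width: 0.43
grip_force: 40.4
```

```bash
cat > fin.py <<'E'
from h import *
s=sensors.read_state();Rt=R.from_rotvec(s["tcp_rot"]).as_matrix();p=s["tool_pos"]
print(s["time"],s["q"].round(3),p.round(4))
# pen in tool: cap end ~ (2.5,3,125) mm, axis leaning +1.2 deg to x, +1.7 deg to y
capt=np.array([.0025,.003,.1254]); ax=Rt@(np.array([.02,.03,1])/np.linalg.norm([.02,.03,1]))
print("cap",(p+Rt@capt).round(4),"slope deg",np.degrees(np.arcsin(-ax[2])).round(1),"azim",np.degrees(np.arctan2(ax[1],ax[0])).round(1),"display",(-Rt[:,0]).round(3),"to dish (tool cm)",(Rt.T@(np.array([.447,-.261,.15])-p-Rt@capt)*100).round(2))
E
python3 fin.py
```

```text
15.5 [-0.553 -0.26   1.927 -0.     1.473 -1.509] [ 0.3811 -0.2062  0.3432]
cap [ 0.381  -0.2024  0.2178] slope deg 88.0 azim 86.2 display [ 0.816 -0.577  0.002] to dish (tool cm) [-8.76 -0.97  6.79]
```

Emit:
{"fn": "play_rows", "kwargs": {"commands": [[0,0,0,0,-0.1,0],[0,0,0,0,-0.1,0],[0,0,0,0,-0.1,0],[0,0,0,0,-0.1,0],[0,0,0,0,-0.1,0]]}}

```text
time: 15.92
tool_pos: [0.3813, -0.2063, 0.3439]
tcp_rot: [0.796, 2.529, -0.208]
wrist_force: [0.5, -0.3, -1.1]
width: 0.432
grip_force: 40.5
```

Emit:
{"fn": "play_rows", "kwargs": {"commands": [[0,0,0,0,-0.1,0],[0,0,0,0,-0.1,0],[0,0,0,0,-0.1,0],[0,0,0,0,0,0],[0,0,0,0,0,0]]}}

```text
time: 16.33
tool_pos: [0.38, -0.2053, 0.3412]
tcp_rot: [0.71, 2.255, -0.301]
wrist_force: [-0.5, -0.4, -0.3]
width: 0.434
grip_force: 40.5
```

```bash
python3 fin.py
```

```text
16.3333 [-0.473 -0.839  2.425 -0.143  0.768 -1.372] [ 0.38   -0.2053  0.3412]
cap [ 0.4537 -0.2534  0.2519] slope deg 45.4 azim -32.6 display [ 0.573 -0.4    0.716] to dish (tool cm) [ 7.38 -0.99  7.03]
```

Emit:
{"fn": "play_rows", "kwargs": {"commands": [[1.47,-0.2,1.4,0,0,0],[1.47,-0.2,1.4,0,0,0],[1.47,-0.2,1.4,0,0,0],[1.47,-0.2,1.4,0,0,0],[1.47,-0.2,1.4,0,0,0]]}}

```text
time: 16.75
tool_pos: [0.3797, -0.2164, 0.2476]
tcp_rot: [0.716, 2.263, -0.3]
wrist_force: [0.6, -0.3, -0.5]
width: 0.43
grip_force: 40.5
```

Emit:
{"fn": "play_rows", "kwargs": {"commands": [[0,0,0,0,0,0],[0,0,0,0,0,0],[0,0,0,0,0,0],[0,0,0,0,0,0],[0,0,0,0,0,0]]}}

```text
time: 17.17
tool_pos: [0.3806, -0.2164, 0.2506]
tcp_rot: [0.715, 2.257, -0.301]
wrist_force: [0.2, 0.6, -0.3]
width: 0.436
grip_force: 40.5
```

```bash
python3 fin.py; python3 - <<'E'
from h import *
t=optics.read_camera("top");d=optics.read_camera("side");w=optics.read_camera("wrist")
ct=optics.camera_info("top");cs=optics.camera_info("side")
o=np.zeros((600,800,3),np.uint8);o[:300,:400]=cv2.resize(t[150:270,280:440,::-1],(400,300),interpolation=2)
o[:300,400:]=cv2.resize(d[140:260,300:460,::-1],(400,300),interpolation=2);o[300:,:480]=cv2.resize(w[:,:,::-1],(480,300))
cv2.imwrite("pics/c9.png",o);print([proj(c,(.447,-.261,.15)).round(1).tolist() for c in(ct,cs)],proj(optics.camera_info("wrist"),(.447,-.261,.15)))
E
```

```text
17.1667 [-0.522 -0.787  2.567 -0.122  0.573 -1.404] [ 0.3806 -0.2164  0.2506]
cap [ 0.454  -0.2645  0.1609] slope deg 45.6 azim -32.7 display [ 0.573 -0.403  0.713] to dish (tool cm) [ 1.32 -0.11  0.21]
[[371.4, 210.7], [356.8, 187.2]] [320.12728013 171.54825066]
```

View pics/c9.png

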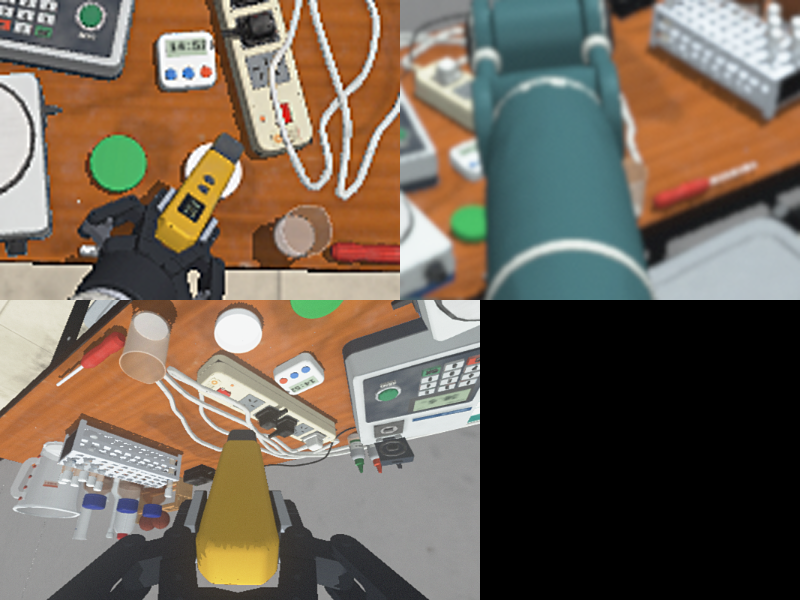

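The top crop shows the capped end over the white dish at about (228,147), display up. However, joint 3 is at its limit (2.567), leaving the end at 16 cm. I'll swing the pen about 25° around a vertical axis through its lower end to gain room, then trim the height.

```bash
python3 - <<'E'
from h import *
s=sensors.read_state();Rt=R.from_rotvec(s["tcp_rot"]).as_matrix();p=s["tool_pos"];cap=p+Rt@[.0025,.003,.1254]
n=5;dz=R.from_rotvec([0,0,.45/n])
for k in range(n):
  p2=cap+dz.apply(p-cap)+ (np.array([.449,-.262,.152])-cap)*0
  R2=dz.as_matrix()@Rt
  print((Rt.T@(p2-p)*100).round(2),R.from_matrix(Rt.T@R2).as_rotvec().round(4)); p,Rt=p2,R2
E
```

```text
[-0.04 -0.79  0.04] [-0.0641 -0.0001 -0.0631]
[-0.04 -0.79  0.04] [-0.0641 -0.0001 -0.0631]
[-0.04 -0.79  0.04] [-0.0641 -0.0001 -0.0631]
[-0.04 -0.79  0.04] [-0.0641 -0.0001 -0.0631]
[-0.04 -0.79  0.04] [-0.0641 -0.0001 -0.0631]
```

Emit:
{"fn": "play_rows", "kwargs": {"commands": [[-0.04,-0.79,0.04,-0.064,0,-0.063],[-0.04,-0.79,0.04,-0.064,0,-0.063],[-0.04,-0.79,0.04,-0.064,0,-0.063],[-0.04,-0.79,0.04,-0.064,0,-0.063],[-0.04,-0.79,0.04,-0.064,0,-0.063]]}}

```text
time: 17.73
tool_pos: [0.3652, -0.2311, 0.239]
tcp_rot: [0.479, 2.351, -0.186]
wrist_force: [0.2, -0.1, -1.1]
width: 0.432
grip_force: 40.6
```

Emit:
{"fn": "play_rows", "kwargs": {"commands": [[0,0,0,0,0,0],[0,0,0,0,0,0]]}}

```text
time: 17.9
tool_pos: [0.3643, -0.2326, 0.2385]
tcp_rot: [0.491, 2.351, -0.188]
wrist_force: [-0.2, -0.5, -0.6]
width: 0.431
grip_force: 40.6
```

```bash
python3 fin.py
```

```text
17.9 [-0.881 -0.751  2.556  0.496  0.71  -2.315] [ 0.3643 -0.2326  0.2385]
cap [ 0.4421 -0.2629  0.1448] slope deg 48.3 azim -20.7 display [ 0.671 -0.295  0.68 ] to dish (tool cm) [-0.62  0.37 -0.12]
```

```bash
python3 - <<'E'
from h import *
s=sensors.read_state();Rt=R.from_rotvec(s["tcp_rot"]).as_matrix();p=s["tool_pos"]
R2=Rt@R.from_rotvec([0,-.045,0]).as_matrix(); p2=np.array([.455,-.265,.155])-R2@[.0025,.003,.1254]
print((Rt.T@(p2-p)*100).round(2))
E
```

```text
[-1.05  0.32  0.12]
```

Emit:
{"fn": "play_rows", "kwargs": {"commands": [[-0.5,0.16,0.06,0,-0.02,0],[-0.5,0.16,0.06,0,-0.025,0],[0,0,0,0,0,0],[0,0,0,0,0,0],[0,0,0,0,0,0]]}}

```text
time: 18.32
tool_pos: [0.3741, -0.2307, 0.2443]
tcp_rot: [0.474, 2.309, -0.194]
wrist_force: [0.5, 0.7, -1.0]
width: 0.434
grip_force: 40.5
```

```bash
python3 fin.py
```

```text
18.3167 [-0.869 -0.762  2.569  0.542  0.672 -2.348] [ 0.3741 -0.2307  0.2443]
cap [ 0.4559 -0.2621  0.1545] slope deg 45.7 azim -20.5 display [ 0.645 -0.277  0.712] to dish (tool cm) [ 0.93 -0.25 -0.3 ]
```

Joint 3 is still near its limit and joint 6 is heading for its own, so I'll swing the other way, raising a little first.

Emit:
{"fn": "play_rows", "kwargs": {"commands": [[-1,0,-1,0,0,0],[-0.04,0.79,0.04,0.064,0,0.063],[-0.04,0.79,0.04,0.064,0,0.063],[-0.04,0.79,0.04,0.064,0,0.063],[-0.04,0.79,0.04,0.064,0,0.063]]}}

```text
time: 18.73
tool_pos: [0.3759, -0.2172, 0.2504]
tcp_rot: [0.686, 2.301, -0.272]
wrist_force: [-0.6, 0.2, -0.8]
width: 0.434
grip_force: 40.5
```

Emit:
{"fn": "play_rows", "kwargs": {"commands": [[-0.04,0.79,0.04,0.064,0,0.063],[-0.04,0.79,0.04,0.064,0,0.063],[-0.04,0.79,0.04,0.064,0,0.063],[-0.04,0.79,0.04,0.064,0,0.063],[0,0,0,0,0,0]]}}

```text
time: 19.15
tool_pos: [0.3841, -0.2006, 0.2431]
tcp_rot: [0.897, 2.275, -0.351]
wrist_force: [-0.0, 1.1, -0.7]
width: 0.431
grip_force: 40.5
```

Emit:
{"fn": "play_rows", "kwargs": {"commands": [[0,0,0,0,0,0],[0,0,0,0,0,0]]}}

```text
time: 19.32
tool_pos: [0.3825, -0.2023, 0.2426]
tcp_rot: [0.898, 2.276, -0.353]
wrist_force: [1.2, 0.2, -1.0]
width: 0.432
grip_force: 40.5
```

```bash
python3 fin.py
```

```text
19.3167 [-0.307 -0.7    2.52  -0.47   0.705 -0.862] [ 0.3825 -0.2023  0.2426]
cap [ 0.4433 -0.2565  0.1472] slope deg 49.5 azim -41.2 display [ 0.549 -0.508  0.664] to dish (tool cm) [-0.62 -0.08  0.17]
```

```bash
cat > rows.py <<'E'
from h import *
import sys
az,sl,n=float(sys.argv[1]),float(sys.argv[2]),int(sys.argv[3]); cap=np.array([float(v) for v in sys.argv[4:7]])
s=sensors.read_state();Rt=R.from_rotvec(s["tcp_rot"]).as_matrix();p=s["tool_pos"]
a,e=np.radians(az),np.radians(sl); y=np.array([np.cos(e)*np.cos(a),np.cos(e)*np.sin(a),-np.sin(e)]); z=np.array([np.sin(e)*np.cos(a),np.sin(e)*np.sin(a),np.cos(e)])
off=np.array([.0025,.003,.1254]); X=-z; Z=y; T=np.c_[X,np.cross(Z,X),Z]@R.from_rotvec([.03,-.02,0]).as_matrix() # undo the pen's lean in the grip
c0=p+Rt@off; dR=R.from_matrix(T@Rt.T).as_rotvec()/n
for k in range(n):
  R2=R.from_rotvec(dR).as_matrix()@Rt; p2=c0+(cap-c0)*(k+1)/n-R2@off
  print((Rt.T@(p2-p)*100).round(2),R.from_matrix(Rt.T@R2).as_rotvec().round(3)); p,Rt=p2,R2
E
python3 rows.py -65 45.5 6 .451 -.265 .153
```

```text
[-0.07  0.57  0.05] [ 0.048 -0.011  0.047]
[-0.07  0.58  0.05] [ 0.048 -0.011  0.047]
[-0.07  0.6   0.06] [ 0.048 -0.011  0.047]
[-0.07  0.61  0.06] [ 0.048 -0.011  0.047]
[-0.07  0.62  0.06] [ 0.048 -0.011  0.047]
[-0.07  0.63  0.06] [ 0.048 -0.011  0.047]
```

Emit:
{"fn": "play_rows", "kwargs": {"commands": [[-0.07,0.57,0.05,0.048,-0.011,0.047],[-0.07,0.58,0.05,0.048,-0.011,0.047],[-0.07,0.6,0.06,0.048,-0.011,0.047],[-0.07,0.61,0.06,0.048,-0.011,0.047],[-0.07,0.62,0.06,0.048,-0.011,0.047]]}}

```text
time: 19.73
tool_pos: [0.406, -0.1886, 0.2421]
tcp_rot: [1.237, 2.089, -0.536]
wrist_force: [-0.9, -0.4, -1.1]
width: 0.431
grip_force: 40.5
```

Emit:
{"fn": "play_rows", "kwargs": {"commands": [[-0.07,0.63,0.06,0.048,-0.011,0.047],[0,0,0,0,0,0],[0,0,0,0,0,0],[0,0,0,0,0,0]]}}

```text
time: 20.07
tool_pos: [0.4115, -0.1865, 0.2414]
tcp_rot: [1.3, 2.048, -0.573]
wrist_force: [0.3, -0.1, -0.4]
width: 0.433
grip_force: 40.5
```

```bash
python3 fin.py; python3 rows.py -65 45.5 2 .451 -.265 .153
```

```text
20.0667 [ 0.051 -0.397  2.4   -0.896  1.026  0.056] [ 0.4115 -0.1865  0.2414]
cap [ 0.4487 -0.2658  0.1516] slope deg 45.8 azim -64.4 display [ 0.308 -0.631  0.712] to dish (tool cm) [ 0.46  0.05 -0.25]
[-0.03  0.17 -0.05] [ 0.004 -0.002  0.006]
[-0.03  0.17 -0.05] [ 0.004 -0.002  0.006]
```

```bash
python3 - <<'E'
from h import *
s=sensors.read_state();Rt=R.from_rotvec(s["tcp_rot"]).as_matrix();p=s["tool_pos"];c=optics.camera_info("top");t=optics.read_camera("top");cv2.imwrite("pics/t10.png",t[:,:,::-1])
ax=np.array([.02,.03,1]);ax/=np.linalg.norm(ax)
cap=np.array([.0025,.003,.1254])
for d in (0,.042,.177): print(d,proj(c,p+Rt@(cap-ax*d)).round(1))
m=mask(t,(18,120,80),(35,255,255));m[:,:300]=0;m[:,430:]=0;m[:150]=0;m[260:]=0
ys,xs=np.nonzero(m);print("yellow",xs.min(),xs.max(),ys.min(),ys.max())
r=cv2.minAreaRect(np.c_[xs,ys].astype(np.float32));print(cv2.boxPoints(r).round(1).tolist())
t0=cv2.imread("pics/top0.png")[:,:,::-1]
for im in(t0,t):
  w=mask(im,(0,0,170),(180,60,255))[205:232,350:382]; ys,xs=np.nonzero(w);print("dish extents",xs.min()+350,xs.max()+350,ys.min()+205,ys.max()+205,len(xs))
E
```

```text
0 [373.5 210. ]
0.042 [363.9 213.1]
0.177 [329.3 224.6]
yellow 316 367 206 229
[[316.0, 211.0], [366.0, 205.1999969482422], [368.29998779296875, 225.39999389648438], [318.29998779296875, 231.1999969482422]]
dish extents 354 376 207 229 383
dish extents 356 376 215 229 179
```

```bash
python3 -c "
from h import *
print(order.finish_job())"
```

```text
the job is handed in; nothing more can be done
None
```

I wiped both sides of the pen on the pad, back then display, at about 5 mm each, and handed the job in with the pen held still at about 46°, display up, its capped end about 15 cm above the table over the white dish.

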